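# Put the meat picture panel in the counter display case

## Task

Today's special is meat: take the red picture panel out of the walnut rack and slide it upright down into the empty black display case until it is fully home on the case's floor, then let go. Keep hold of it until it is down in the case rather than dropping it in, and leave the green and yellow panels standing in the rack.

Things in the scene. Friction and masses are not known exactly. Their poses are not given: they have to be found in the camera images.
- red_panel: Red picture panel: rigid board 12 mm thick (its x), 90 wide (y), 140 tall (z, up), 0.12 kg. Light wood below; upper 78 mm and top edge red, meat picture on both faces. Origin: centre of its underside. Starts upright in one of the rack's 3 slots (any). Pinch its top part across the 12 mm and lift straight up 35 mm or more to leave the slot. Either face may point either way in the case.
- green_panel: The same board with green upper part and leaf picture, same size, origin and axes. Stays in the rack: fixed dark walnut block 206 x 116 mm, 40 high; its slots lie 75 mm apart along the panels' x, 16 mm wide, 30 deep, slot floor 10 mm above the counter. A jar and a tub, under 90 mm high, stand between rack and case: carry the panel over them.
- yellow_panel: The same board with yellow upper part and cheese picture, same size, origin and axes. Stays in the rack.
- holder: Black display case, fixed. Origin: centre of its underside, on the counter; z up. Cavity open at the top, 20 mm along its x by 98 along its y (panel's thickness goes along case x); floor at height 8 mm, straight 5 mm walls up to 68 mm, then steel lips flaring out to 82 mm high, mouth there about 40 x 117 mm. Foot 90 x 130 mm. With the panel home its top is 148 mm above the counter.

How it is judged:
By the outcome, as a careful person would: the job done as asked, in the order asked, and still so for the second after the job is handed in, with the robot touching nothing.
It also fails if it takes over 42 s, if anything falls off the work surface, if the arm or the gripper's body presses on something with over 40 N, if the wrist force passes 120 N, or if a joint passes its speed limit or range.

## Robot

A 6-joint arm with a two-finger parallel gripper is mounted at the origin on the work surface. World frame = base frame: x ahead of the robot, y to its left, z up, the work surface at z = 0. Lengths are in m, angles in rad, forces in N, time in s.
With the tool pointing down it reaches from about 0.3 to 0.85 m from the base axis. Payload 4.2 kg.
Tool frame: the origin (TCP) lies midway between the tips of the shut fingers; the grasp point (between the pads) lies 19 mm behind it (grasp_offset is the z of the grasp point in the tool frame, in m); z points along the fingers, y is the direction in which the jaws open and shut (so a half turn about z gives the same grasp; the last joint's range is limited). The gripper opens to 91 mm and grips with 3 to 60 N. Pads are 32 mm wide; open, the fingers measure 118 mm over their backs; the gripper's body (76 mm by 178 mm) begins 60 mm behind the grasp point.
Start: joints at [1.121, 0.32, 1.565, -0, 1.257, -0.02], TCP at [0.24, 0.523, 0.214] pointing down, gripper open.
Joint ranges: [-3.11, 3.11], [-0.84, 2.01], [0.21, 2.61], [-1.34, 4.49], [0.05, 2.63], [-2.56, 2.56]. Speed limits (rad/s): [2.57, 2.57, 3.14, 3.14, 3.14, 3.14].

## Interface

Orientations are given as a unit quaternion [w, x, y, z].
In Python, from rig import observe, grab_frame, camera_model, sign_off, grasp_offset gives the robot as it stands.
- The arm moves only by the tool jog_arm, never from a script. Its argument "motion" is a list of rows, each a list of 5 numbers: the opening, from 0 (shut) to 1 (fully open), then the shift along the tool's x, y, z in cm, then the turn about the tool's z in degrees. In form: [[jaw, dx, dy, dz, turn], ...]. A call has exactly 5 rows; each row is the pose to reach, as a shift and turn from the pose commanded when the call began, along the tool's axes at that moment; what a row does not reach only later rows make up. A row lasts 1/12 s, in which the tool goes at most 41.7 mm and 7.16 degrees, less where a joint would pass 70% of its speed; a pose out of reach is approached as far as the arm can. A call with a gripper value outside its range is refused whole. The fingers move at their own pace and stop on an object; "force" is the grip in N (left out, the last holds). Time passes only in rows, so rows that repeat a pose let the fingers close, or fill a call up. It gives the time, the measured TCP pose, the force and the opening at its end, in the units of the state.
- observe(): the state, without advancing time (a new reading comes with each control period).
- grab_frame(name): name is "scene" or "top" or "wrist"; returns the picture (480x640x3 uint8, red, green, blue); there is no depth.
- camera_model(name): a dict with "vfov" (degrees; the focal length in pixels is half the picture's height over the tangent of half this angle, whatever the lens; pixels are square), "cx", "cy" (the principal point, pixels), "k1" (the pictures are not rectified: a ray, as slopes to the right and down, at radius r is drawn at 1 + k1 r^2 times it, then the intrinsics apply), "xyz" and "attitude" of the camera in the world; the wrist camera has in their place "T_tool_cam" (4x4, takes a point from camera to tool coordinates, whose origin is the TCP and whose axes are the flange's). Camera axes: x right, y up, looking along -z (the intrinsics and any distortion apply to the point x, -y, -z); pixel columns grow to the right and rows downward; lengths in m; the calibration is good to about 2 mm. A picture is of the moment at which its call begins: read the wrist's pose just before it. camera_model takes no time and is no camera call.
- sign_off(): hands the job in, once; it reports no verdict.
The state is a dict: "time_s": time; "q": joint angles; "joint_velocities": joint speeds; "joint_efforts": joint torques, N m; "ee_pos": TCP position; "eef_rot": TCP orientation; "force": force on the tool from outside, world axes, zero at the start; "ft_torque": the same for the moment, N m; "finger_gap": finger opening in m.
Only numpy, scipy, OpenCV 4.12 (cv2) and the standard library are available. Lean on these libraries where they do the work, as an engineer would, in place of code of your own. Each camera call takes 0.05 s, during which the arm holds its last target. There are 200 camera calls.

## Working session

There is one attempt and no reset: what is moved stays moved. The work goes in short steps, Python scripts to look and compute and a tool call to move; the robot and the scene stay as the last step left them, time stands still between calls to the robot, and variables do not carry over. Pictures are saved under pics/ and viewed, about 8 in all and at most 12, crops included, and the job is handed in when it is done.

Besides the shell and the picture viewer there is one more tool, called after "Emit:" by a JSON object that holds its "api" and its "payload". jog_arm: Moves the arm, as the interface text tells. Its arguments: {"type":"object","properties":{"motion":{"type":"array","items":{"type":"array","items":{"type":"number"}}},"force":{"type":"number"}},"required":["motion"]}

```bash
mkdir -p pics; python3 - <<'E'
from rig import *
import cv2,numpy as np
s=observe();print({k:np.round(v,3).tolist() for k,v in s.items()},grasp_offset)
for n in("scene","top","wrist"):
    print(n,camera_model(n))
ims=[grab_frame(n)[:,:,::-1] for n in("scene","top","wrist")]
for n,i in zip(("scene","top","wrist"),ims): cv2.imwrite(f"pics/{n}0.png",i)
E
```

```text
{'time_s': 0.0, 'q': [1.121, 0.32, 1.566, -0.0, 1.257, -0.02], 'joint_velocities': [0.0, -0.001, 0.001, -0.0, -0.001, 0.0], 'joint_efforts': [0.001, -41.246, -23.197, 0.073, 0.046, -0.0], 'ee_pos': [0.239, 0.522, 0.213], 'eef_rot': [-0.0, 0.213, 0.977, -0.001], 'force': [0.625, 0.011, 0.233], 'ft_torque': [0.036, -0.03, -0.057], 'finger_gap': 0.091} -0.0188
scene {'vfov': 48.8237963586509, 'cx': 320.6483539924372, 'cy': 237.0515369390543, 'k1': -0.06453510909951796, 'xyz': array([ 0.81287194, -0.41330043,  0.53807596]), 'attitude': array([0.89342663, 0.3685966 , 0.0964663 , 0.23794886])}
top {'vfov': 43.39002519770456, 'cx': 318.9426130388678, 'cy': 235.40409775656698, 'k1': 0.05371949118579055, 'xyz': array([0.48235195, 0.0110779 , 0.9301993 ]), 'attitude': array([ 0.71287479,  0.02935356, -0.040414  , -0.69951026])}
wrist {'vfov': 71.2971277692616, 'cx': 319.4472252334087, 'cy': 238.86971283458837, 'k1': -0.04794224354793637, 'T_tool_cam': array([[-3.43095200e-04,  9.65749352e-01,  2.59476534e-01,
         7.49069122e-02],
       [ 9.99999859e-01,  4.36771931e-04, -3.03368697e-04,
         8.49506043e-04],
       [-4.06310190e-04,  2.59476393e-01, -9.65749365e-01,
        -1.71066584e-01],
       [ 0.00000000e+00,  0.00000000e+00,  0.00000000e+00,
         1.00000000e+00]])}
```

View pics/top0.png

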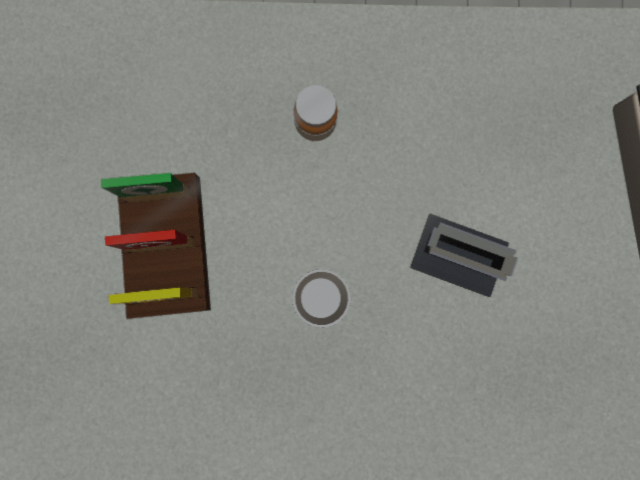

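View pics/scene0.png

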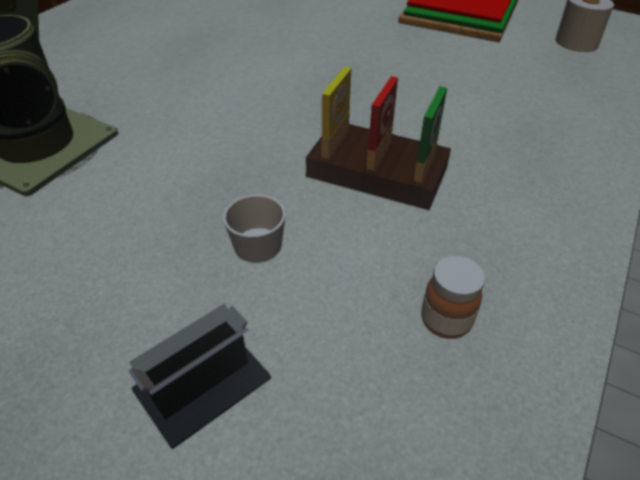

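The top view shows the red panel in the middle slot, with its top edge from about (106,240) to (176,236). Green is above it and yellow below. The case mouth is around (472,250), with the tub at (321,298) and the jar at (316,110).

```bash
cat > h.py <<'E'
import numpy as np,cv2
from rig import *
from scipy.spatial.transform import Rotation as R
def rot(q): return R.from_quat(np.r_[q[1:],q[0]]).as_matrix()
def cam(n,s=None):
    m=camera_model(n)
    if n=="wrist":
        T=np.eye(4);T[:3,:3]=rot(s["eef_rot"]);T[:3,3]=s["ee_pos"];T=T@m["T_tool_cam"]
        return m,T[:3,:3],T[:3,3]
    return m,rot(m["attitude"]),np.array(m["xyz"])
def cast(c,px,z):
    m,Rm,o=c; f=240/np.tan(np.radians(m["vfov"]/2))
    K=np.array([[f,0,m["cx"]],[0,f,m["cy"]],[0,0,1]])
    u=cv2.undistortPoints(np.float64(px).reshape(-1,1,2),K,np.array([m["k1"],0,0,0,0.]))[:,0]
    d=np.c_[u[:,0],-u[:,1],-np.ones(len(u))]@Rm.T
    return o+d*((z-o[2])/d[:,2])[:,None]
def big(mask):
    c=max(cv2.findContours(mask.astype(np.uint8),0,2)[0],key=cv2.contourArea);return c
def rect(c,px,z):
    """min-area rectangle of pixels dropped on plane z: centre, sides, direction (deg) of long side"""
    P=cast(c,px,z)[:,:2]
    (a,b,t)=cv2.minAreaRect((P*1000).astype(np.float32))
    if b[0]<b[1]: t+=90; b=b[::-1]
    return np.round(a,1),np.round(b,1),round((t+90)%180-90,1)
E
python3 - <<'E'
from h import *
im=cv2.imread("pics/top0.png");c=cam("top")
B,G,Rr=[im[:,:,i].astype(int) for i in range(3)]
for n,m in dict(red=(Rr>170)&(G<70),green=(G>110)&(Rr<70),yellow=(Rr>150)&(B<70)&(G>130)).items():
    print(n,rect(c,big(m),.150))
g=im.max(2)
roi=np.zeros_like(g);roi[200:310,400:525]=1
foot=big((g<75)&(roi>0)); print("foot box",cv2.boundingRect(foot)); print(rect(c,foot,.006))
hsv=im.copy()
print(im[250,400],im[232,472],im[258,470],im[265,450],im[245,470])
cv2.imwrite("pics/case.png",cv2.resize(im[195:315,395:535],None,fx=5,fy=5,interpolation=2))
E
```

```text
Traceback (most recent call last):
  File "h.py", line 18, in big
    c=max(cv2.findContours(mask.astype(np.uint8),0,2)[0],key=cv2.contourArea);return c
ValueError: max() iterable argument is empty
```

```bash
python3 - <<'E'
from h import *
im=cv2.imread("pics/top0.png");c=cam("top")
print(im[239,140],im[183,140],im[297,140])
H,S,V=cv2.split(cv2.cvtColor(im,cv2.COLOR_BGR2HSV));roi=np.zeros_like(H);roi[150:320,95:200]=1
for n,h,p in(("red",0,(140,239)),("green",65,(140,183)),("yellow",30,(140,297))):
    v=int(V[p[1],p[0]]);dh=abs((H.astype(int)-h+90)%180-90)
    m=(dh<14)&(S>190)&(V>v*.85)&(roi>0)
    print(n,v,m.sum(),rect(c,big(m),.150))
g=im.max(2)
roi=np.zeros_like(g);roi[200:310,400:525]=1
foot=big((g<75)&(roi>0)); print("foot box",cv2.boundingRect(foot)); print(rect(c,foot,.006))
print(im[250,400],im[232,472],im[258,470],im[265,450],im[245,470])
cv2.imwrite("pics/case.png",cv2.resize(im[195:315,395:535],None,fx=5,fy=5,interpolation=2))
E
```

```text
[ 35  42 156] [ 55 121  39] [ 22 155 154]
red 156 429 (array([554.8, 214.3]), array([57.4, 11.1]), -83.3)Traceback (most recent call last):
  File "<stdin>", line 8, in <module>
  File "h.py", line 18, in big
    c=max(cv2.findContours(mask.astype(np.uint8),0,2)[0],key=cv2.contourArea);return c
ValueError: max() iterable argument is empty
```

```bash
python3 - <<'E'
from h import *
im=cv2.imread("pics/top0.png");c=cam("top")
b=cv2.bilateralFilter(im,5,40,3)
H,S,V=cv2.split(cv2.cvtColor(b,cv2.COLOR_BGR2HSV));roi=np.zeros_like(H);roi[150:320,95:200]=1
for n,h,p in(("red",0,(140,240)),("green",60,(140,182)),("yellow",30,(140,297))):
    dh=abs((H.astype(int)-h+90)%180-90); v=np.percentile(V[(dh<14)&(S>130)&(roi>0)],90)
    m=(dh<14)&(S>130)&(V>v*.72)&(roi>0)
    print(n,v,m.sum(),cv2.boundingRect(big(m)),rect(c,big(m),.150))
g=im.max(2)
roi=np.zeros_like(g);roi[200:310,400:525]=1
foot=big((g<75)&(roi>0)); print("foot box",cv2.boundingRect(foot)); print(rect(c,foot,.006))
print(im[250,400],im[232,472],im[258,470],im[265,450],im[245,470])
cv2.imwrite("pics/case.png",cv2.resize(im[195:315,395:535],None,fx=5,fy=5,interpolation=2))
E
```

```text
red 93.40000000000055 800 (105, 228, 72, 18) (array([553.1, 229.2]), array([90.4, 16.4]), -83.2)
green 133.0 558 (102, 173, 69, 14) (array([627.1, 238. ]), array([87.6, 11.1]), -83.0)
yellow 156.0 673 (109, 288, 71, 16) (array([478.3, 220.9]), array([88.8, 12.7]), -83.4)
foot box (411, 215, 97, 82)
(array([ 548.3, -218.3]), array([129.2,  89.4]), 70.5)
[137 141 139] [52 48 45] [53 49 46] [54 49 48] [31 32 32]
```

View pics/case.png

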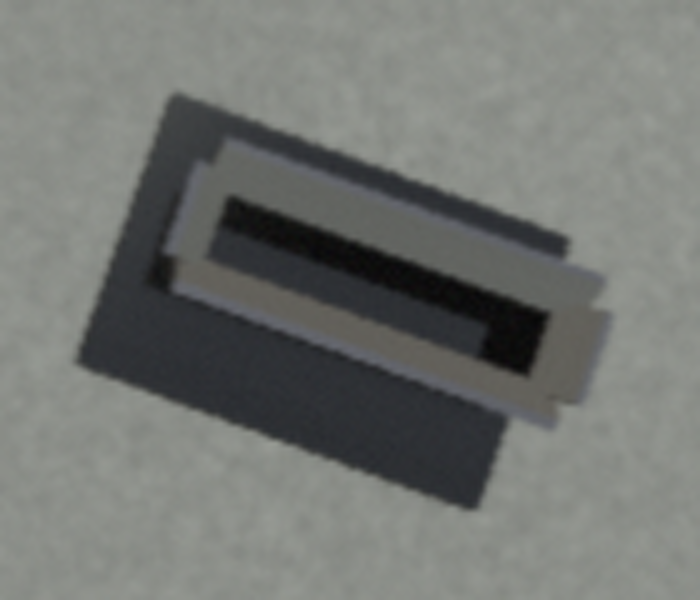

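Emit:
{"api": "jog_arm", "payload": {"motion": [[0.6,-4,-1.4,0,6],[0.6,-8,-2.8,0,12],[0.6,-12,-4.1,0,18],[0.6,-16,-5.4,0,24],[0.6,-20,-6.7,0,30]], "force": 15}}

```text
time_s: 0.57
ee_pos: [0.3924, 0.3787, 0.2138]
eef_rot: [-0.0, 0.461, 0.887, -0.0]
force: [0.7, 0.3, 0.3]
finger_gap: 0.0608
```

```bash
cat >> h.py <<'E'
def delta(s,x,y,z,yaw):
    """shift (cm, tool axes) and turn (deg) to bring TCP to x,y,z with tool y at world angle yaw (mod 180)"""
    Rm=rot(s["eef_rot"]);d=Rm.T@(np.array([x,y,z])-s["ee_pos"])*100
    a=np.degrees(np.arctan2(Rm[1,1],Rm[0,1]));t=(a-yaw+90)%180-90
    print("t",s["time_s"],"pos",np.round(s["ee_pos"],4),"yaw",round(a,1),"tilt z",np.round(Rm[:,2],3),"gap",round(s["finger_gap"],4),"F",np.round(s["force"],1),"q",np.round(s["q"],2))
    print("shift cm",np.round(d,2),"turn",round(t,1))
E
python3 - <<'E'
from h import *
delta(observe(),.553,.229,.20,6.8)
c=cam("top")
print(cast(c,[[440,223],[516,250],[506,280],[429,253]],.082).mean(0))
E
```

```text
t 0.5667 pos [0.3924 0.3787 0.2138] yaw 35.1 tilt z [-0. -0. -1.] gap 0.0608 F [0.7 0.3 0.3] q [0.75 0.27 1.63 0.   1.24 0.13]
shift cm [-21.48   4.52   1.38] turn 28.3
[ 0.54806173 -0.21858166  0.082     ]
```

Two separate measurements of the case agree within 0.4 mm: the foot gives (548.3,-218.3) and the mouth (548.1,-218.6).

Emit:
{"api": "jog_arm", "payload": {"motion": [[0.6,-4,0.8,0,6],[0.6,-8,1.6,0,12],[0.6,-12,2.5,0,18],[0.6,-16,3.4,0,24],[0.6,-20,4.2,0,28]]}}

```text
time_s: 0.98
ee_pos: [0.5428, 0.2398, 0.2138]
eef_rot: [-0.0, 0.662, 0.75, -0.0]
force: [0.9, 0.3, -0.8]
finger_gap: 0.0547
```

Emit:
{"api": "jog_arm", "payload": {"motion": [[0.6,-1.5,0.5,0,0.3],[0.6,-1.5,0.5,0,0.3],[0.6,-1.5,0.5,0,0.3],[0.6,-1.5,0.5,0,0.3],[0.6,-1.5,0.5,0,0.3]]}}

```text
time_s: 1.4
ee_pos: [0.5476, 0.2283, 0.2139]
eef_rot: [-0.0, 0.662, 0.75, -0.0]
force: [-1.1, -0.7, 0.1]
finger_gap: 0.0548
```

```bash
python3 - <<'E'
from h import *
s=observe();im=grab_frame("wrist")[:,:,::-1];cv2.imwrite("pics/w1.png",im);delta(s,.5527,.2294,.20,6.8)
c=cam("wrist",s)
b=cv2.bilateralFilter(np.ascontiguousarray(im),5,40,3)
H,S,V=cv2.split(cv2.cvtColor(b,cv2.COLOR_BGR2HSV))
dh=abs((H.astype(int)+90)%180-90);m=(dh<10)&(S>150)
for f in(.6,.75,.85):
    mm=m&(V>np.percentile(V[m],95)*f);print(f,cv2.boundingRect(big(mm)),rect(c,big(mm),.150))
E
```

```text
t 1.4 pos [0.5476 0.2283 0.2139] yaw 7.2 tilt z [-0.  0. -1.] gap 0.0548 F [-1.1 -0.7  0.1] q [0.38 0.35 1.52 0.   1.27 0.25]
shift cm [0.05 0.52 1.39] turn 0.4
0.6 (320, 189, 18, 117) (array([552.4, 232.4]), array([88.9, 11.6]), -83.4)
0.75 (320, 189, 18, 117) (array([552.3, 232.4]), array([88.9, 11.6]), -83.3)
0.85 (320, 190, 18, 116) (array([552.4, 232.1]), array([88.2, 11.4]), -83.3)
```

View pics/w1.png

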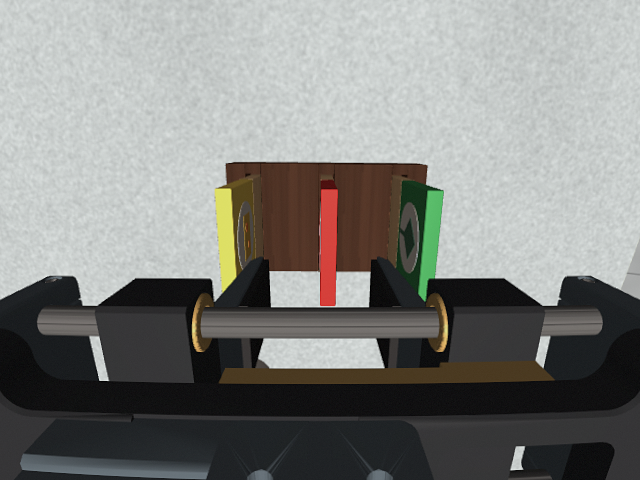

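The wrist view shows the red top edge centred at column 329, between the fingers. Its position is (552.4, 231), against (552.7, 229.4) from the top camera. The yellow and green panels are outside the fingers. Next I correct by 5 mm and descend.

Emit:
{"api": "jog_arm", "payload": {"motion": [[0.6,-0.1,0.5,0,0.4],[0.6,-0.1,0.5,1.5,0.4],[0.6,-0.1,0.5,3.5,0.4],[0.6,-0.1,0.5,5.5,0.4],[0.6,-0.1,0.5,7,0.4]]}}

```text
time_s: 1.87
ee_pos: [0.553, 0.2274, 0.1426]
eef_rot: [-0.0, 0.664, 0.747, -0.0]
force: [-0.1, 0.2, -0.0]
finger_gap: 0.0547
```

Emit:
{"api": "jog_arm", "payload": {"motion": [[0.6,0,0,1.5,0],[0.6,0,0,3,0],[0.6,0,0,3.8,0],[0.6,0,0,3.8,0],[0.6,0,0,3.8,0]]}}

```text
time_s: 2.28
ee_pos: [0.5536, 0.2273, 0.1061]
eef_rot: [-0.0, 0.665, 0.747, 0.0]
force: [0.1, -0.6, -0.0]
finger_gap: 0.0544
```

Emit:
{"api": "jog_arm", "payload": {"motion": [[0,0,0,0,0],[0,0,0,0,0],[0,0,0,0,0],[0,0,0,0,0],[0,0,0,0,0]], "force": 20}}

```text
time_s: 2.7
ee_pos: [0.5537, 0.2269, 0.1064]
eef_rot: [0.0, 0.665, 0.747, 0.0]
force: [0.7, -0.2, 0.1]
finger_gap: 0.0242
```

Emit:
{"api": "jog_arm", "payload": {"motion": [[0,0,0,0,0],[0,0,0,0,0],[0,0,0,0,0],[0,0,0,0,0],[0,0,0,0,0]], "force": 30}}

```text
time_s: 3.12
ee_pos: [0.5536, 0.2269, 0.1061]
eef_rot: [0.0, 0.665, 0.747, 0.0]
force: [-0.1, -0.5, 2.2]
finger_gap: 0.012
```

The jaws stopped at 12 mm, so the grip is good. Lifting straight up.

Emit:
{"api": "jog_arm", "payload": {"motion": [[0,0,0,0,0],[0,0,0,-0.5,0],[0,0,0,-1.5,0],[0,0,0,-3,0],[0,0,0,-4.5,0]]}}

```text
time_s: 3.53
ee_pos: [0.5534, 0.2268, 0.1517]
eef_rot: [-0.0, 0.665, 0.747, -0.0]
force: [-0.1, -0.7, -0.7]
finger_gap: 0.0118
```

Emit:
{"api": "jog_arm", "payload": {"motion": [[0,0,0,-2,0],[0,0,0,-4,0],[0,0,0,-6,0],[0,0,0,-7.5,0],[0,0,0,-8,0]]}}

```text
time_s: 3.95
ee_pos: [0.5547, 0.2274, 0.2346]
eef_rot: [0.001, 0.665, 0.747, 0.003]
force: [0.5, -0.8, -0.9]
finger_gap: 0.0118
```

```bash
python3 - <<'E'
from h import *
s=observe();delta(s,.548,-.2184,.236,-19.5)
im=grab_frame("scene")[:,:,::-1];cv2.imwrite("pics/s1.png",im)
E
```

```text
t 3.95 pos [0.5547 0.2274 0.2346] yaw 6.7 tilt z [ 0.005  0.002 -1.   ] gap 0.0118 F [ 0.5 -0.8 -0.9] q [0.37 0.34 1.48 0.   1.32 0.25]
shift cm [-44.2   -5.85  -0.24] turn 26.2
```

View pics/s1.png

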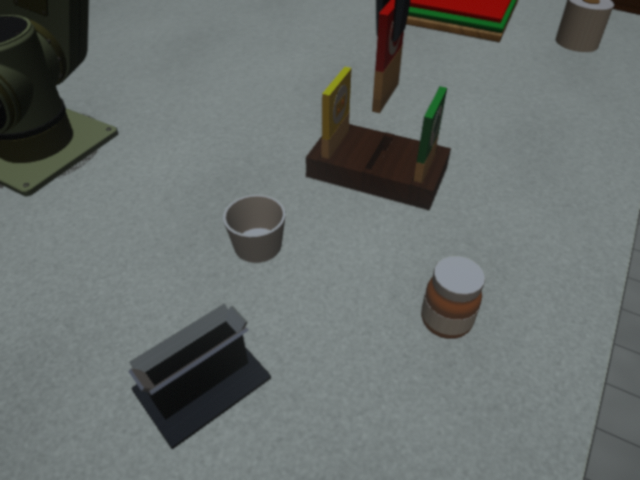

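The scene view shows the red panel lifted clear at about (390,55), with green and yellow still standing. Now carrying it over.

Emit:
{"api": "jog_arm", "payload": {"motion": [[0,-1,-0.1,0,0],[0,-3,-0.4,0,0],[0,-6,-0.8,0,0],[0,-9,-1.2,0,0],[0,-12,-1.6,0,0]]}}

```text
time_s: 4.42
ee_pos: [0.5504, 0.1039, 0.2293]
eef_rot: [-0.001, 0.664, 0.747, -0.001]
force: [-0.0, -0.2, -1.2]
finger_gap: 0.0118
```

Emit:
{"api": "jog_arm", "payload": {"motion": [[0,-3,-0.4,0,0],[0,-6,-0.8,0,0],[0,-9,-1.2,0,0],[0,-12,-1.6,0,0],[0,-15,-2.0,0,0]]}}

```text
time_s: 4.83
ee_pos: [0.5477, -0.0475, 0.2294]
eef_rot: [-0.001, 0.665, 0.747, -0.001]
force: [1.0, 1.2, -0.9]
finger_gap: 0.012
```

Emit:
{"api": "jog_arm", "payload": {"motion": [[0,-3,-0.4,0,4],[0,-6,-0.8,0,9],[0,-9,-1.2,0,14],[0,-11,-1.5,0,19],[0,-12,-1.6,0,24]]}}

```text
time_s: 5.25
ee_pos: [0.5456, -0.1697, 0.2292]
eef_rot: [-0.001, 0.808, 0.59, -0.001]
force: [0.4, 0.5, -1.8]
finger_gap: 0.0114
```

```bash
python3 - <<'E'
from h import *
delta(observe(),.548,-.2184,.236,-19.5)
E
```

```text
t 5.25 pos [ 0.5456 -0.1697  0.2292] yaw -17.7 tilt z [-0.003 -0.    -1.   ] gap 0.0114 F [ 0.4  0.5 -1.8] q [-0.32  0.31  1.54 -0.    1.29 -0.01]
shift cm [-4.56  1.71 -0.68] turn 1.8
```

Emit:
{"api": "jog_arm", "payload": {"motion": [[0,-1.5,0.6,0,1],[0,-3.5,1.3,0,1.8],[0,-4.8,1.7,0,1.8],[0,-4.8,1.7,0,1.8],[0,-4.8,1.7,0,1.8]]}}

```text
time_s: 5.67
ee_pos: [0.5484, -0.2178, 0.2298]
eef_rot: [-0.001, 0.815, 0.579, -0.0]
force: [0.1, 0.0, -1.1]
finger_gap: 0.012
```

```bash
python3 - <<'E'
from h import *
delta(observe(),.5472,-.2208,.2292,-19.5)
a=grab_frame("top")[:,:,::-1];b=grab_frame("scene")[:,:,::-1]
cv2.imwrite("pics/t2.png",a);cv2.imwrite("pics/s2.png",b)
v=np.hstack([cv2.resize(b[100:460,60:360],None,fx=1.6,fy=1.6,interpolation=2),cv2.resize(a[160:340,400:500],None,fx=3.2,fy=3.2,interpolation=2)])
print(v.shape);cv2.imwrite("pics/v2.png",v)
E
```

```text
t 5.6667 pos [ 0.5484 -0.2178  0.2298] yaw -19.2 tilt z [-0.002  0.001 -1.   ] gap 0.012 F [ 0.1  0.  -1.1] q [-0.4   0.34  1.5   0.    1.31 -0.06]
shift cm [-0.32 -0.01  0.06] turn 0.3
(576, 800, 3)
```

View pics/v2.png

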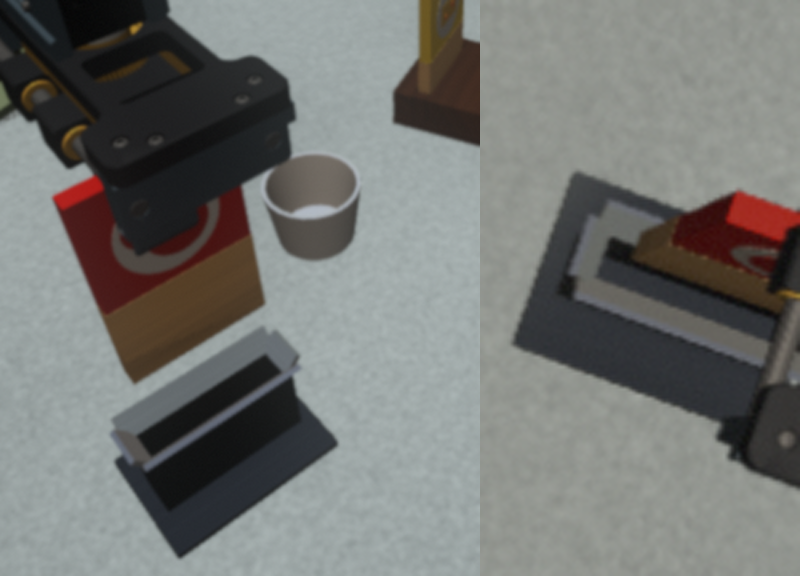

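In the view the panel hangs upright above the case. The bottom corners of its near face are at scene pixels (144,339) and (226,289). I'll cast them onto the underside height.

```bash
python3 - <<'E'
from h import *
c=cam("scene");b=cv2.imread("pics/s2.png")
g=cv2.cvtColor(b,cv2.COLOR_BGR2HSV)
m=(abs(g[:,:,0].astype(int)-14)<9)&(g[:,:,1]>90)&(g[:,:,2]>60);m[:, :100]=0;m[:,260:]=0;m[:200]=0;m[360:]=0
k=big(m);q=cv2.approxPolyDP(k,4,True)[:,0];print("wood",q.tolist())
def rep(P,n):
    d=P[1]-P[0];mid=P.mean(0)[:2];an=np.radians(-19.3);mid2=mid-.006*np.array([np.cos(an),np.sin(an)])
    e=mid2-[.548,-.2184];A=np.radians(70.5)
    print(n,"len",np.linalg.norm(d)*1e3,"ang",np.degrees(np.arctan2(d[1],d[0])),"centre",mid2*1e3,"err case x,y mm",1e3*(e@[np.sin(A),-np.cos(A)]),1e3*(e@[np.cos(A),np.sin(A)]))
for z in(.129,.1337,.138): rep(cast(c,[[144.4,338.8],[225.6,289.4]],z),z)
# mouth check with the scene camera: lip's outer corners (crop -> full)
L=np.array([[113,420],[267,327],[298,372],[142,466]])/1.6+[60,100]
print(cast(c,L,.082).mean(0))
E
```

```text
wood [[215, 247], [128, 296], [123, 294], [144, 337], [223, 289]]
0.129 len 89.98775083687676 ang 70.73079061448313 centre [ 546.37795862 -211.42584538] err case x,y mm -3.857024156520645 6.032678970650078
0.1337 len 88.95385377744707 ang 70.73079061448317 centre [ 549.37472858 -213.7224605 ] err case x,y mm -0.26551856993947365 4.868136637845783
0.138 len 88.00794795711789 ang 70.73079061448311 centre [ 552.11645429 -215.82361902] err case x,y mm 3.020326966719754 3.802704290812085
[ 0.55183858 -0.22099267  0.082     ]
```

The panel sits about 4–5 mm too far along +case y, because of the grasp offset. Across the case it is centred. I'll correct that and lower it to the mouth.

Emit:
{"api": "jog_arm", "payload": {"motion": [[0,-0.2,0,0,0.3],[0,-0.4,0,0,0.3],[0,-0.4,0,1,0.3],[0,-0.4,0,2.2,0.3],[0,-0.4,0,3.2,0.3]]}}

```text
time_s: 6.18
ee_pos: [0.5476, -0.2207, 0.1978]
eef_rot: [-0.0, 0.816, 0.578, -0.0]
force: [0.3, -0.7, -0.9]
finger_gap: 0.0116
```

Emit:
{"api": "jog_arm", "payload": {"motion": [[0,0,0,0.5,0],[0,0,0,1,0],[0,0,0,1.5,0],[0,0,0,1.7,0],[0,0,0,1.7,0]]}}

```text
time_s: 6.6
ee_pos: [0.5478, -0.2211, 0.1815]
eef_rot: [-0.0, 0.816, 0.578, -0.0]
force: [-0.5, -0.7, -0.8]
finger_gap: 0.0123
```

```bash
python3 - <<'E'
from h import *
delta(observe(),.5472,-.2208,.104,-19.5)
a=grab_frame("top")[:,:,::-1];b=grab_frame("scene")[:,:,::-1]
cv2.imwrite("pics/t3.png",a);cv2.imwrite("pics/s3.png",b)
v=np.hstack([cv2.resize(b[220:460,110:310],None,fx=2.4,fy=2.4,interpolation=2),cv2.resize(a[180:330,400:480],None,fx=3.84,fy=3.84,interpolation=2)])
cv2.imwrite("pics/v3.png",v[:,:800])
E
```

```text
t 6.6 pos [ 0.5478 -0.2211  0.1815] yaw -19.4 tilt z [-0.001  0.    -1.   ] gap 0.0123 F [-0.5 -0.7 -0.8] q [-0.4   0.37  1.58  0.    1.2  -0.06]
shift cm [ 0.01 -0.06  7.75] turn 0.1
```

View pics/v3.png

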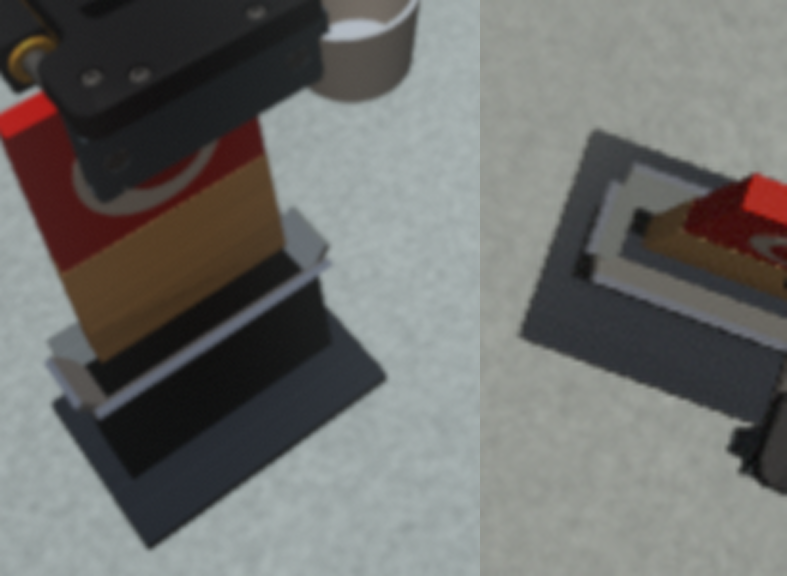

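The panel's bottom edge is inside the mouth. I'll check how well it is centred relative to the lip within this one view.

```bash
python3 - <<'E'
from h import *
c=cam("scene");A=np.radians(70.5);ex=np.array([np.sin(A),-np.cos(A)]);ey=np.array([np.cos(A),np.sin(A)])
f=lambda px,z:[(round(float((p[:2]-[.548,-.2184])@ex*1e3),1),round(float((p[:2]-[.548,-.2184])@ey*1e3),1)) for p in cast(c,px,z)]
F=lambda L:np.array(L)/2.4+[110,220]
for z in (.083,.0854,.088): print("panel near bottom",z,f(F([[100,360],[285,250]]),z))
print("near lip",f(F([[99,414],[330,262]]),.082))
print("side lips outer",f(F([[48,362],[78,408],[288,208],[328,250]]),.082))
print("foot near corners",f(F([[150,548],[386,378]]),.004))
c=cam("top");G=lambda L:(np.array(L)-[480,0])/3.84+[400,180]
print("top: panel bottom end corner",f(G([[640,243]]),.0854),"panel top corner",f(G([[755,176],[745,203]]),.2254))
E
```

```text
panel near bottom 0.083 [(4.7, -44.5), (8.1, 44.0)]
panel near bottom 0.0854 [(6.3, -44.7), (9.7, 43.2)]
panel near bottom 0.088 [(8.1, -45.0), (11.4, 42.4)]
near lip [(25.5, -56.5), (25.3, 55.6)]
side lips outer [(-8.9, -61.3), (17.8, -61.7), (-10.9, 58.2), (19.6, 58.6)]
foot near corners [(47.1, -64.0), (47.0, 63.2)]
top: panel bottom end corner [(-4.9, 45.1)] panel top corner [(4.8, 43.7), (-4.1, 43.8)]
```

The panel is centred within 1–2 mm, against ±4 mm of play. I'll lower it slowly and watch the force.

Emit:
{"api": "jog_arm", "payload": {"motion": [[0,0,0,0.4,0],[0,0,0,0.9,0],[0,0,0,1.4,0],[0,0,0,1.9,0],[0,0,0,2.2,0]]}}

```text
time_s: 7.12
ee_pos: [0.5474, -0.221, 0.1589]
eef_rot: [-0.001, 0.816, 0.578, -0.0]
force: [-0.2, 0.8, -1.7]
finger_gap: 0.0119
```

Emit:
{"api": "jog_arm", "payload": {"motion": [[0,0,0,0.3,0],[0,0,0,0.6,0],[0,0,0,0.9,0],[0,0,0,1.2,0],[0,0,0,1.5,0]]}}

```text
time_s: 7.53
ee_pos: [0.548, -0.2212, 0.1447]
eef_rot: [0.0, 0.816, 0.578, 0.0]
force: [-0.1, 0.3, -1.2]
finger_gap: 0.012
```

Emit:
{"api": "jog_arm", "payload": {"motion": [[0,0,0,0.5,0],[0,0,0,1,0],[0,0,0,1.5,0],[0,0,0,2,0],[0,0,0,2.5,0]]}}

```text
time_s: 7.95
ee_pos: [0.5478, -0.2212, 0.1193]
eef_rot: [-0.0, 0.816, 0.578, -0.0]
force: [0.7, -0.2, -0.5]
finger_gap: 0.0117
```

Emit:
{"api": "jog_arm", "payload": {"motion": [[0,0,0,0.3,0],[0,0,0,0.6,0],[0,0,0,0.8,0],[0,0,0,1.0,0],[0,0,0,1.1,0]]}}

```text
time_s: 8.37
ee_pos: [0.5479, -0.2212, 0.1087]
eef_rot: [-0.0, 0.816, 0.578, 0.0]
force: [-0.1, 0.3, -1.7]
finger_gap: 0.0121
```

Emit:
{"api": "jog_arm", "payload": {"motion": [[0,0,0,0.1,0],[0,0,0,0.2,0],[0,0,0,0.3,0],[0,0,0,0.4,0],[0,0,0,0.4,0]]}}

```text
time_s: 8.78
ee_pos: [0.5478, -0.2212, 0.1048]
eef_rot: [-0.0, 0.816, 0.578, -0.0]
force: [0.6, -0.7, -0.8]
finger_gap: 0.012
```

Expected contact is at TCP z ≈ 0.104, so I'll creep down from here.

Emit:
{"api": "jog_arm", "payload": {"motion": [[0,0,0,0.05,0],[0,0,0,0.1,0],[0,0,0,0.15,0],[0,0,0,0.2,0],[0,0,0,0.2,0]]}}

```text
time_s: 9.2
ee_pos: [0.5481, -0.2213, 0.1041]
eef_rot: [0.0, 0.816, 0.578, 0.0]
force: [-1.9, 0.8, 6.4]
finger_gap: 0.0117
```

Contact is 6.4 N at z = 0.1041, which matches the floor height. Letting go, then backing off upwards.

Emit:
{"api": "jog_arm", "payload": {"motion": [[0.15,0,0,0,0],[0.25,0,0,0,0],[0.4,0,0,0,0],[0.5,0,0,0,0],[0.5,0,0,0,0]]}}

```text
time_s: 9.62
ee_pos: [0.5478, -0.2212, 0.1027]
eef_rot: [-0.0, 0.816, 0.578, -0.0]
force: [-0.3, -0.3, -0.3]
finger_gap: 0.0374
```

Emit:
{"api": "jog_arm", "payload": {"motion": [[0.5,0,0,0,0],[0.5,0,0,-0.5,0],[0.5,0,0,-1.5,0],[0.5,0,0,-3,0],[0.5,0,0,-5,0]]}}

```text
time_s: 10.03
ee_pos: [0.5473, -0.221, 0.1532]
eef_rot: [-0.001, 0.816, 0.578, -0.001]
force: [0.9, -0.2, 0.3]
finger_gap: 0.0458
```

Emit:
{"api": "jog_arm", "payload": {"motion": [[0.5,0,0,-3,0],[0.5,0,0,-6,0],[0.5,0,0,-9,0],[0.5,0,0,-11,0],[0.5,0,0,-11,0]]}}

```text
time_s: 10.45
ee_pos: [0.5501, -0.2221, 0.2695]
eef_rot: [0.005, 0.816, 0.578, 0.003]
force: [-0.4, -1.1, 0.9]
finger_gap: 0.0457
```

Emit:
{"api": "jog_arm", "payload": {"motion": [[0.5,-3,0,0,0],[0.5,-6,0,0,0],[0.5,-9,0,0,0],[0.5,-12,0,0,0],[0.5,-12,0,0,0]]}}

```text
time_s: 10.87
ee_pos: [0.5059, -0.3388, 0.2625]
eef_rot: [0.001, 0.818, 0.576, -0.001]
force: [0.0, -0.1, -0.7]
finger_gap: 0.0456
```

```bash
python3 - <<'E'
from h import *
delta(observe(),.548,-.2184,.236,-19.5)
a=grab_frame("top")[:,:,::-1];b=grab_frame("scene")[:,:,::-1]
cv2.imwrite("pics/t4.png",a);cv2.imwrite("pics/s4.png",b)
cv2.imwrite("pics/v4.png",np.hstack([b[:,:400],a[120:360,:400].repeat(1,0) if 0 else cv2.resize(a,(400,300))[0:300].copy() if 0 else np.vstack([cv2.resize(a,(400,300)),np.zeros((180,400,3),np.uint8)])]))
c=cam("top");H=cv2.cvtColor(cv2.bilateralFilter(np.ascontiguousarray(a),5,40,3),cv2.COLOR_BGR2HSV)
m=(abs((H[:,:,0].astype(int)+90)%180-90)<14)&(H[:,:,1]>130)&(H[:,:,2]>110);m[:,:400]=0;m[:, 560:]=0
print(rect(c,big(m),.148))
E
```

```text
t 10.8667 pos [ 0.5059 -0.3388  0.2625] yaw -19.7 tilt z [-0.002 -0.002 -1.   ] gap 0.0456 F [ 0.  -0.1 -0.7] q [-0.61  0.35  1.4  -0.    1.39 -0.26]
shift cm [12.76 -0.08  2.61] turn -0.2
(array([ 548.7, -218. ]), array([88.3, 11.8]), 70.5)
```

View pics/v4.png

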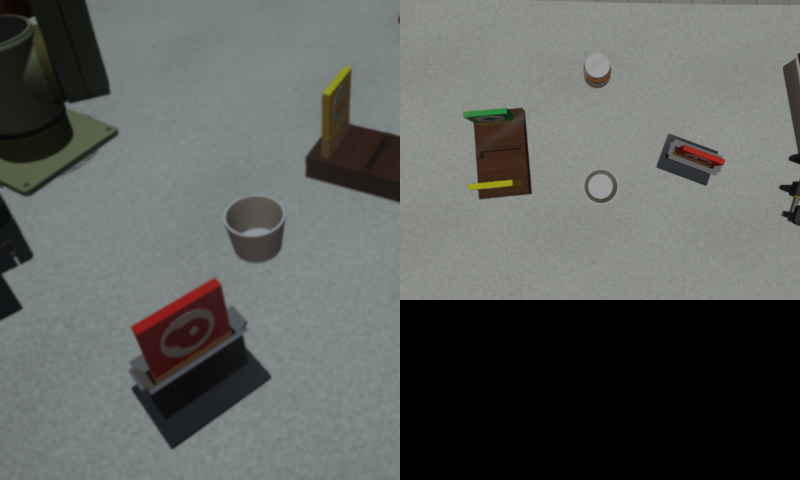

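The panel is upright in the case. Its top edge is 88 x 12 mm at (548.7,-218.0) for a height of 148 mm, turned 70.5°, which matches the case. Green, yellow, the tub and the jar have not been disturbed.

```bash
python3 -c "from rig import *; print(sign_off())"
```

```text
the job is handed in; nothing more can be done
None
```

The red panel is standing upright, fully down in the black display case, and the job was handed in at about 11 s. I pinched it in the middle slot, lifted it straight up, carried it over the tub, and lowered it until it touched the case floor. I let go only then.

**Last checks:**
- **Seating:** contact was 6.4 N at the height expected for the floor (TCP z 0.104 m).
- **Position:** with the panel's top taken at 148 mm, the top camera puts it within 1 mm of the case centre. It is turned 70.5°, the same as the case.
- **Surroundings:** the green and yellow panels, the jar and the tub are undisturbed, and the arm is clear of everything.

**Disagreements:**
- **Scene camera:** it read the case about 2–5 mm away from where the top camera put it. I went with the top camera, because its two readings of the case agreed with each other.
- **Grasp:** I gripped the panel about 3–5 mm off centre along its width, and corrected for that before lowering it.

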